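Dress the chest top: book stack with candle, pot in saucer

ROBOT

A 6-joint arm with a two-finger parallel gripper is mounted at the origin on the work surface. World frame = base frame: x ahead of the robot, y to its left, z up, the work surface at z = 0. Lengths are in mm, angles in rad, forces in N, time in s.
With the tool pointing down it reaches from about 400 to 925 mm from the base axis. Payload 12.5 kg.
Tool frame: the origin (TCP) lies between the finger pads; the fingertips stand 19 mm ahead of it and the grasp point (between the pads) is the TCP (env.nose_length is the distance from the TCP to the fingertips, in mm); z points along the fingers, y is the line along which they close (so a half turn about z gives the same grasp; the last joint's range is limited). The gripper opens to 95 mm and grips with 3 to 60 N. Pads are 20 mm wide; open, the fingers measure 119 mm over their backs; the gripper's body (75 mm by 180 mm) begins 59 mm behind the grasp point.
Start: joints at [1.126, 0.491, 1.559, -0, 1.092, -0.106], TCP at [207.705, 589.494, 233.661] pointing down, gripper open.
Joint ranges: [-3.1, 3.1], [-0.84, 2.19], [0.05, 2.79], [-1.13, 4.28], [0.06, 2.93], [-2.69, 2.69]. Speed limits (rad/s): [2.22, 2.22, 2.79, 3.14, 3.14, 3.14].

INTERFACE

Orientations are given as [roll, pitch, yaw] about the fixed x, y, z axes, in that order (R = Rz(yaw) Ry(pitch) Rx(roll)).
In Python, from cell import env gives the robot as it stands. The module is installed in compiled form; this text tells all that it offers.
- The arm moves only by the tool drive_tool, never from a script. Its argument "rows" is a list that holds one entry, the list of rows, each a list of 7 numbers: the shift along the tool's x, y, z scaled (see below), then the turn, a rotation vector about the tool's x, y, z scaled (see below), then the opening, from 0 (shut) to 1 (fully open). In form: [[[tx, ty, tz, ax, ay, az, jaw], ...]]. A call has 1 to 5 rows; each row shifts and turns the commanded pose from where the row before left it, along the tool's axes as they then stand; what a row does not reach is not made up. The controller multiplies each number of a shift by 250 mm and each number of a turn by 180 degrees. A row lasts 1/8 s, in which the tool goes at most 62.5 mm and 10.7 degrees, less where a joint would pass 70% of its speed; a pose out of reach is approached as far as the arm can. A call with a number of a shift or a turn outside -1 to 1 is refused whole. A call with a gripper value outside its range is refused whole. The fingers move at their own pace and stop on an object; the grip force is fixed at half the most. Time passes only in rows, so rows that do not move let the fingers close. It gives the time, the measured TCP pose, the force, the opening and the grip force at its end, in the units of the state.
- env.state(): the state, without advancing time (a new reading comes with each control period).
- env.read_camera(name): name is "scene" or "top" or "wrist"; returns a dict with "color" (420x560x3 uint8, blue, green, red), "camera_matrix" (3x3 intrinsics, pixels), "pose" (4x4, takes a point from camera to world coordinates). Camera axes: x right, y up, looking along -z (the intrinsics and any distortion apply to the point x, -y, -z); pixel columns grow to the right and rows downward; lengths in mm; the calibration is good to about 2 mm. A picture is of the moment at which its call begins. There is no depth.
- env.job_done(): hands the job in; it is judged then, once.
Trained networks look in a picture, given as the dict that the camera call returned (one of the last four; its "shot" number tells which), for a name from the list of things; names that differ only in an ending like _2 or _b are one class to them, and where a whole thing is asked for, a point or a joint stands for the part that bears it (a point fixed in the world has none). Each returns a list of dicts, best first, with "score" (0 to 1); they miss things now and then, are a little off and sometimes report something else, mostly with a low value. They report only what shows in the picture. A call takes as long as a camera call. They do not tell look-alikes from the thing itself.
- env.search_frame(name, picture): "at" ([x, y, z] in mm, in the coordinates of the camera as it stood for that picture, good to about 4 mm: the middle of the surface that is visible of it).
- env.place_of(name, picture): "at" ([x, y, z] in mm, in the coordinates of the camera as it stood for that picture, good to about 4 mm: a listed point, or the origin of a listed thing).
The state is a dict: "t": time; "joints": joint angles; "qvel": joint speeds; "tau": joint torques, N m; "eef_pos": TCP position; "tcp_rot": TCP orientation; "ft_force": force on the tool from outside, world axes, zero at the start; "moment": the same for the moment, N m; "opening": opening from 0.0 (shut) to 1.0 (fully open); "grip_force": force on a finger pad.
Only numpy, scipy, OpenCV 4.12 (cv2) and the standard library are available. Lean on these libraries where they do the work, as an engineer would, in place of code of your own. Each camera call takes 0.05 s, during which the arm holds its last target. There are 200 camera calls.

TASK

Dress the chest top for display: on the white riser stack the red book, then the blue one, then the green one, all lying flat, each centred on what is beneath it with its long side running the same way as the riser's, and stand the candle upright in the middle of the green book. Stand the terracotta pot upright in the middle of the blue saucer. Leave the white pot, the amber bottle and the brass bell standing where they are.

Things in the scene. Friction and masses are not known exactly. Their poses are not given: they have to be found in the camera images.
- riser: The display riser: an off-white painted rectangular wooden stand of four slats with dark joints and nail heads, 140 mm long (its x) by 100 wide (its y), flat top 20 above the table, fixed. Origin: centre of its underside, on the table. Sizes in mm.
- saucer: A round glazed blue saucer, fixed, 104 mm across the rim, 14 high, the sides flaring outward, flat inner floor about 68 across and 5 above the table. Origin: centre of its underside, on the table. Sizes in mm.
- red_book: A closed, rigid pocket book with red covers and cream pages, lying flat, 120 long (its x) by 68 wide (its y) by 24 thick (z). Origin: centre of its underside. Loose, about 140 g. Either end may point either way. Sizes in mm.
- blue_book: A closed, rigid pocket book with blue covers and cream pages, lying flat, 108 long (its x) by 61 wide (its y) by 22 thick (z). Origin: centre of its underside. Loose, about 110 g. Either end may point either way. Sizes in mm.
- green_book: A closed, rigid pocket book with sage green covers and cream pages, lying flat, 96 long (its x) by 54 wide (its y) by 20 thick (z). Origin: centre of its underside. Loose, about 80 g. Either end may point either way. Sizes in mm.
- candle: An unlit ivory candle on a small round brass foot, one rigid piece, standing upright: foot 48 across and 8 high, candle 38 across, top at 52 (a thin wick above). Origin: centre of its underside, z up its axis. Loose, about 120 g. Sizes in mm.
- terracotta_pot: A small empty orange-brown terracotta flower pot, standing upright, 60 high: body tapering from 46 across at the foot to 54, with a plain upright collar 64 across over the top 20 (from 40 to 60 high), mouth 48 across. Origin: centre of its underside, z up. Loose, about 120 g. Sizes in mm.
- white_pot: Bystander: a white flower pot of the same shape as the terracotta one (60 high, 64 across). Loose; origin: centre of its underside. Sizes in mm.
- amber_bottle: Bystander: a small amber glass bottle with a dark cap and pale label, 44 across, 70 high. Loose; origin: centre of its underside. Sizes in mm.
- brass_bell: Bystander: a brass hand bell standing mouth down, 52 across, 64 high. Loose; origin: centre of its underside. Sizes in mm.
Mind the look-alikes: they are no part of the job. Leave any purple or turquoise look-alike of the candle alone.

How it is judged:
By the outcome, as a careful person would: the job done as asked, in the order asked, and still so for the second after the job is handed in, with the robot touching nothing.
It also fails if it takes over 138 s, if anything falls off the work surface, if the arm or the gripper's body presses on something with over 40 N, if the wrist force passes 120 N, or if a joint passes its speed limit or range.

## Working session

There is one attempt and no reset: what is moved stays moved. The work goes in short steps, Python scripts to look and compute and a tool call to move; the robot and the scene stay as the last step left them, time stands still between calls to the robot, and variables do not carry over. Pictures are saved under pics/ and viewed, at most 17 in all, crops included, and the job is handed in when it is done.

Besides the shell and the picture viewer there is one more tool, called after "Call:" by a JSON object that holds its "name" and its "arguments", one argument or row to a line. drive_tool: Moves the arm, as the interface text tells. Its arguments: {"type":"object","properties":{"rows":{"type":"array","items":{"type":"array","items":{"type":"array","items":{"type":"number","minimum":-1,"maximum":1}}}}},"required":["rows"]}

```bash
mkdir -p pics; cat > h.py <<'E'
import numpy as np, cv2
from cell import env
def shot(n,fn=None):
    p=env.read_camera(n)
    if fn: cv2.imwrite('pics/'+fn,p['color'])
    return p
def toworld(p,a):
    return (np.array(p['pose'])@np.r_[a,1])[:3]
def ray(p,u,v,z):
    K=np.array(p['camera_matrix']);T=np.array(p['pose'])
    d=np.linalg.solve(K,[u,v,1.]);d=T[:3,:3]@(d*[1,-1,-1]);o=T[:3,3]
    return o+d*(z-o[2])/d[2]
def px(p,w):
    K=np.array(p['camera_matrix']);T=np.array(p['pose'])
    c=np.linalg.inv(T)@np.r_[w,1];q=K@(c[:3]*[1,-1,-1]);return q[:2]/q[2]
E
python3 - <<'E'
from h import *
names="riser saucer red_book blue_book green_book candle terracotta_pot white_pot amber_bottle brass_bell".split()
for c in("top","scene"):
    p=shot(c,c+'0.png');print(c,[k for k in p], np.array(p['pose'])[:3,3].round())
    for n in names:
        for r in env.place_of(n,p)[:3]: print(n,round(r['score'],2),toworld(p,r['at']).round(),px(p,toworld(p,r['at'])).round())
s=env.state();print(s)
E
```

```text
top ['color', 'camera_matrix', 'pose', 'shot'] [ 374.    5. 1421.]
riser 0.97 [353. 272.   2.] [179. 292.]
riser 0.6 [636. 124.   0.] [234. 193.]
saucer 0.91 [ 653. -154.    1.] [332. 187.]
saucer 0.71 [515. 212.  -3.] [202. 235.]
red_book 0.59 [441. -17.   4.] [283. 261.]
blue_book 0.55 [ 358. -299.    2.] [384. 292.]
green_book 0.56 [ 546. -396.    1.] [417. 225.]
candle 0.67 [619.  28.  -1.] [268. 199.]
candle 0.48 [656. 228.  -1.] [198. 185.]
white_pot 0.6 [728.  11.   3.] [274. 161.]
amber_bottle 0.74 [ 498. -195.    1.] [347. 241.]
brass_bell 0.7 [511. 209.   6.] [203. 236.]
scene ['color', 'camera_matrix', 'pose', 'shot'] [1075. -414.  969.]
riser 0.58 [350. 274.   4.] [305. 116.]
saucer 0.61 [ 656. -153.   -3.] [252. 279.]
red_book 0.7 [441. -13.   1.] [243. 188.]
blue_book 0.7 [ 362. -301.   -0.] [128. 229.]
green_book 0.74 [ 362. -300.   -1.] [129. 229.]
green_book 0.71 [ 546. -399.   -2.] [130. 309.]
candle 0.87 [637. 120.  -4.] [335. 209.]
candle 0.76 [650. 230.  -2.] [370. 190.]
candle 0.73 [619.  29.   0.] [302. 224.]
white_pot 0.7 [732.   8.  -3.] [328. 261.]
amber_bottle 0.89 [ 501. -196.   -3.] [197. 244.]
amber_bottle 0.26 [440. -14.   1.] [243. 187.]
brass_bell 0.69 [504. 203.   1.] [323. 160.]
{'t': 1.1, 'joints': array([ 1.12637744e+00,  4.90925541e-01,  1.55889809e+00,  2.60227432e-05,
        1.09169692e+00, -1.05569180e-01]), 'qvel': array([-6.71437575e-06, -1.18022933e-03,  1.87352947e-03,  5.61203248e-04,
        8.40499292e-04, -1.13073958e-03]), 'tau': array([-4.94444048e-04, -6.12499809e+01, -2.58421880e+01,  6.93540880e-02,
        4.46216378e-02,  2.53028753e-05]), 'eef_pos': array([207.71456176, 589.49411372, 233.64572679]), 'tcp_rot': array([ 3.14151852e+00, -1.53680284e-05,  2.80273095e+00]), 'ft_force': array([-0.12062369,  0.13265424, -0.25240594]), 'moment': array([-0.03237194,  0.01055124, -0.00774904]), 'grip_force': 0.0, 'opening': 0.9991051872828273}
```

View pics/top0.png

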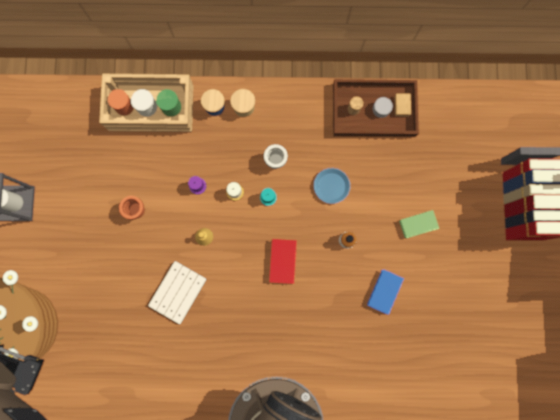

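View pics/scene0.png

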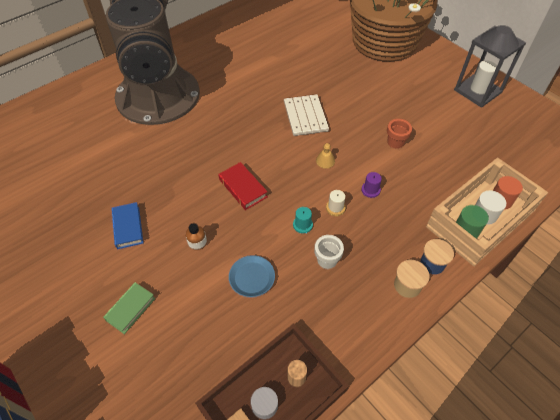

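The top view shows the red book at (283,261), blue (385,292), green (419,224), riser (177,292), saucer (332,186) and terracotta pot (131,208). The ivory candle is at (234,191), between the purple one (197,185) and the turquoise one (268,197). Next I measure the outlines by colour.

```bash
cat >> h.py <<'E'
def seg(p,lo,hi,near=None,lo2=None):
    h=cv2.cvtColor(p['color'],cv2.COLOR_BGR2HSV)
    m=cv2.inRange(h,np.array(lo),np.array(hi))
    if lo2: m|=cv2.inRange(h,np.array(lo2[0]),np.array(lo2[1]))
    m=cv2.morphologyEx(m,cv2.MORPH_CLOSE,np.ones((5,5)))
    cs,_=cv2.findContours(m,cv2.RETR_EXTERNAL,cv2.CHAIN_APPROX_NONE)
    cs=[c for c in cs if cv2.contourArea(c)>40]
    if near is not None: cs.sort(key=lambda c:np.hypot(*(c[:,0].mean(0)-near)))
    else: cs.sort(key=lambda c:-cv2.contourArea(c))
    return cs[0][:,0].astype(float)
def rect(p,c,z):
    w=np.array([ray(p,u,v,z)[:2] for u,v in c]).astype(np.float32)
    r=cv2.minAreaRect(w);b=cv2.boxPoints(r)
    e=[b[1]-b[0],b[2]-b[1]];l=max(e,key=np.linalg.norm)
    return np.round(r[0],1),np.round(sorted(r[1]),1),round(np.degrees(np.arctan2(l[1],l[0]))%180,1)
RED=((0,150,60),(4,255,255),((174,150,60),(180,255,255)))
BLUE=((105,140,60),(125,255,255),None)
GREEN=((40,60,60),(75,255,255),None)
WHITE=((0,0,150),(40,75,255),None)
E
python3 - <<'E'
from h import *
p=shot('top')
for n,s,w,z in(('red',RED,(441,-15,24),24),('blue',BLUE,(360,-300,22),22),('green',GREEN,(546,-397,20),20),('riser',WHITE,(352,273,20),20),('saucer',((95,80,40),(110,255,255),None),(654,-154,14),14),('pot',((0,120,60),(12,255,255),None),(595,410,60),60),('candle',((10,0,170),(40,90,255),None),(637,122,52),52)):
    try: print(n,rect(p,seg(p,s[0],s[1],px(p,np.array(w,float)),s[2]),z))
    except Exception as e: print(n,e)
q=shot('scene')
for k,pp in(('top',p),('scene',q)):
  for n in('terracotta_pot','candle'):
    for r in env.search_frame(n,pp)[:4]: print(k,n,r['score'],toworld(pp,r['at']).round())
w=shot('wrist','w0.png');print(np.array(w['pose']).round(3).tolist(),w['camera_matrix'])
E
```

```text
red (array([441.1, -14.7]), array([ 66.9, 119. ]), np.float32(177.2))
blue (array([ 359.8, -295.9]), array([ 56.1, 100.1]), np.float32(156.2))
green (array([ 547.5, -395.4]), array([50. , 96.3]), np.float32(107.1))
riser (array([354. , 274.1]), array([103.7, 142.6]), np.float32(151.1))
saucer (array([ 656.1, -151.3]), array([89.5, 91.2]), np.float32(90.5))
pot (array([572.1, 405. ]), array([70.8, 88.5]), np.float32(137.2))
candle (array([637.2, 121.4]), array([38.1, 42.1]), np.float32(83.3))
top terracotta_pot 0.75 [587. 407.  47.]
top terracotta_pot 0.65 [ 354. -297.   25.]
top terracotta_pot 0.58 [ 497. -189.   45.]
top candle 0.71 [645. 221.  51.]
top candle 0.63 [615.  28.  51.]
top candle 0.49 [631. 120.  51.]
top candle 0.38 [508. 200.  24.]
scene terracotta_pot 0.67 [579. 397.  48.]
scene candle 0.93 [643. 110.  35.]
scene candle 0.87 [626.  20.  39.]
scene candle 0.8 [657. 223.  36.]
[[0.332, -0.914, -0.234, 142.138], [0.943, 0.321, 0.083, 614.477], [-0.001, -0.249, 0.969, 384.257], [0.0, 0.0, 0.0, 1.0]] [[307.98156472   0.         281.71916387]
 [  0.         307.98156472 206.70883161]
 [  0.           0.           1.        ]]
```

Call:
{"name": "drive_tool", "arguments": {
  "rows": [
    [[-0.121, -0.125, 0, 0, 0, 0, 1], [-0.121, -0.125, 0, 0, 0, 0, 1], [-0.121, -0.125, 0, 0, 0, 0, 1], [-0.121, -0.125, 0, 0, 0, 0, 1], [-0.121, -0.125, 0, 0, 0, 0, 1]]
  ]
}}

```text
t: 2.08
eef_pos: [298.9, 390.6, 233.8]
tcp_rot: [3.141, 0.0, 2.803]
ft_force: [0.9, -0.3, 0.0]
opening: 1.0
grip_force: 0.0
```

Call:
{"name": "drive_tool", "arguments": {
  "rows": [
    [[-0.121, -0.125, 0, 0, 0, 0, 1], [-0.121, -0.125, 0, 0, 0, 0, 1], [-0.121, -0.125, 0, 0, 0, 0, 1], [0, 0, 0, 0, 0, 0.053, 1], [0, 0, 0, 0, 0, 0, 1]]
  ]
}}

```text
t: 2.7
eef_pos: [353.1, 273.0, 233.8]
tcp_rot: [3.141, 0.0, 2.636]
ft_force: [0.1, 0.4, -1.3]
opening: 0.996
grip_force: 0.0
```

```bash
cat >> h.py <<'E'
def go(x,y,z,yaw):
    s=env.state();c=s['eef_pos'];a=s['tcp_rot'][2]
    dy=(yaw-np.degrees(a)+90)%180-90
    b=a+np.radians(dy);d=np.array([x,y])-c[:2]
    for nm,t in(('now',a),('afterturn',b)):
        print(nm,'tx %.4f ty %.4f'%((d@[np.cos(t),np.sin(t)])/250,(d@[np.sin(t),-np.cos(t)])/250),end=' | ')
    print('tz %.4f az %.4f len %.0f'%((c[2]-z)/250,-dy/180,np.linalg.norm(d)), 'pos',c.round(1),np.degrees(a).round(1),'t',round(s['t'],1),'op',round(s['opening'],3),'F',s['ft_force'].round(1))
E
python3 - <<'E'
from h import *
w=shot('wrist','w1.png')
print('riser',rect(w,seg(w,WHITE[0],WHITE[1],px(w,np.array([353,273,20.]))),20))
go(441.1,-14.7,233.6,177.2)
E
```

```text
riser (array([354.2, 274.8]), array([ 99.8, 138.1]), np.float32(151.0))
now tx -0.8637 ty -0.8400 | afterturn tx -0.4086 ty -1.1334 | tz 0.0006 az -0.1443 len 301 pos [352.9 273.3 233.8] 151.2 t 2.8 op 1.001 F [-0.4  0.1  0.7]
```

View pics/w1.png

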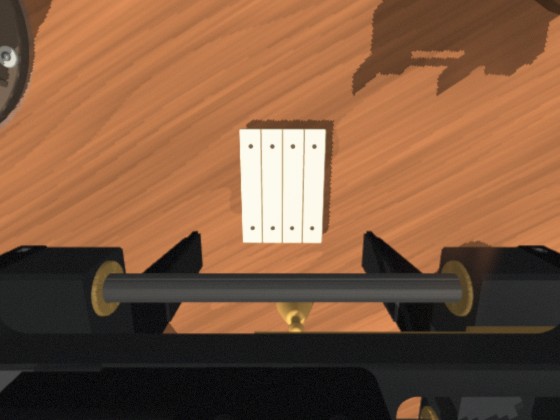

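Wrist view: riser centred at about (283,186), size 99.8 x 138.1 as it should be, at (354,275) and 151°. Moving on to the red book.

Call:
{"name": "drive_tool", "arguments": {
  "rows": [
    [[0, 0, 0, 0, 0, -0.048, 1], [0, 0, 0, 0, 0, -0.048, 1], [0, 0, 0, 0, 0, -0.048, 1], [-0.058, -0.162, 0, 0, 0, 0, 1], [-0.058, -0.162, 0, 0, 0, 0, 1]]
  ]
}}

```text
t: 3.38
eef_pos: [377.5, 190.7, 233.6]
tcp_rot: [3.141, 0.0, 3.095]
ft_force: [-0.2, 1.1, -0.1]
opening: 1.0
grip_force: 0.0
```

Call:
{"name": "drive_tool", "arguments": {
  "rows": [
    [[-0.058, -0.162, 0, 0, 0, 0, 1], [-0.058, -0.162, 0, 0, 0, 0, 1], [-0.058, -0.162, 0, 0, 0, 0, 1], [-0.058, -0.162, 0, 0, 0, 0, 1], [-0.06, -0.161, 0, 0, 0, 0, 1]]
  ]
}}

```text
t: 4.0
eef_pos: [440.1, -15.8, 233.7]
tcp_rot: [3.141, 0.0, 3.094]
ft_force: [1.6, -0.3, -0.1]
opening: 1.003
grip_force: 0.0
```

Call:
{"name": "drive_tool", "arguments": {
  "rows": [
    [[0, 0, 0, 0, 0, 0, 1]]
  ]
}}

```text
t: 4.12
eef_pos: [440.5, -16.4, 233.5]
tcp_rot: [-3.142, 0.0, 3.09]
ft_force: [0.3, 0.6, 1.0]
opening: 0.998
grip_force: 0.0
```

```bash
python3 - <<'E'
from h import *
w=shot('wrist','w2.png')
c,sz,a=rect(w,seg(w,RED[0],RED[1],px(w,np.array([441,-15,24.])),RED[2]),24)
print(c,sz,a);go(*c,22,a)
E
```

```text
[441.  -14.3] [ 68.  119.8] 176.9
now tx -0.0043 ty 0.0041 | afterturn tx -0.0043 ty 0.0041 | tz 0.8457 az 0.0008 len 1 pos [439.9 -15.3 233.4] 177.0 t 4.2 op 1.003 F [-0.3 -0.1  0.2]
```

View pics/w2.png

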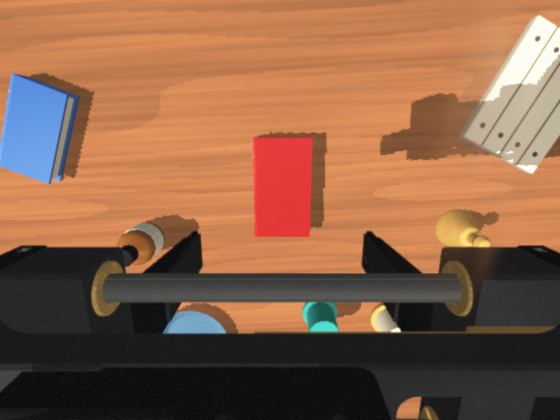

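Red book fills about (254–313, 138–236) and measures 68 x 120, which matches. Grasping it.

Call:
{"name": "drive_tool", "arguments": {
  "rows": [
    [[-0.004, 0.004, 0.2, 0, 0, 0, 1], [0, 0, 0.2, 0, 0, 0, 1], [0, 0, 0.2, 0, 0, 0, 1], [0, 0, 0.18, 0, 0, 0, 1], [0, 0, 0.065, 0, 0, 0, 1]]
  ]
}}

```text
t: 4.8
eef_pos: [439.7, -12.4, 20.3]
tcp_rot: [3.141, -0.003, 3.093]
ft_force: [0.9, -0.6, 1.0]
opening: 1.002
grip_force: 0.0
```

Call:
{"name": "drive_tool", "arguments": {
  "rows": [
    [[0, 0, 0, 0, 0, 0, 1], [0, 0, 0, 0, 0, 0, 0], [0, 0, 0, 0, 0, 0, 0], [0, 0, 0, 0, 0, 0, 0], [0, 0, 0, 0, 0, 0, 0]]
  ]
}}

```text
t: 5.42
eef_pos: [441.1, -14.0, 22.9]
tcp_rot: [-3.142, 0.001, 3.089]
ft_force: [0.4, 2.1, 7.3]
opening: 0.715
grip_force: 30.0
```

```bash
python3 - <<'E'
from h import *
print(env.state()['grip_force']);go(354.2,274.7,140,151)
E
```

```text
30.001401007175446
now tx 0.4080 ty 1.1349 | afterturn tx 0.8638 ty 0.8416 | tz -0.4683 az 0.1443 len 302 pos [441.1 -14.   22.9] 177.0 t 5.4 op 0.715 F [0.4 2.1 7.3]
```

Call:
{"name": "drive_tool", "arguments": {
  "rows": [
    [[0, 0, -0.1, 0, 0, 0, 0], [0, 0, -0.19, 0, 0, 0, 0], [0, 0, -0.18, 0, 0, 0, 0], [0, 0, 0, 0, 0, 0.048, 0], [0, 0, 0, 0, 0, 0.048, 0]]
  ]
}}

```text
t: 6.05
eef_pos: [440.7, -14.1, 140.6]
tcp_rot: [3.141, 0.001, 2.782]
ft_force: [0.5, -0.9, -0.8]
opening: 0.709
grip_force: 30.0
```

Call:
{"name": "drive_tool", "arguments": {
  "rows": [
    [[0, 0, 0, 0, 0, 0.048, 0], [0.108, 0.105, 0, 0, 0, 0, 0], [0.123, 0.12, 0, 0, 0, 0, 0], [0.123, 0.12, 0, 0, 0, 0, 0], [0.123, 0.12, 0, 0, 0, 0, 0]]
  ]
}}

```text
t: 6.68
eef_pos: [392.1, 146.5, 140.0]
tcp_rot: [3.141, -0.0, 2.636]
ft_force: [0.9, 0.3, -1.7]
opening: 0.714
grip_force: 30.0
```

Call:
{"name": "drive_tool", "arguments": {
  "rows": [
    [[0.123, 0.12, 0, 0, 0, 0, 0], [0.123, 0.12, 0, 0, 0, 0, 0], [0.09, 0.09, 0, 0, 0, 0, 0], [0.05, 0.046, 0, 0, 0, 0, 0], [0, 0, 0, 0, 0, 0, 0]]
  ]
}}

```text
t: 7.3
eef_pos: [353.3, 275.0, 139.9]
tcp_rot: [3.142, -0.0, 2.638]
ft_force: [0.2, 1.1, -1.8]
opening: 0.712
grip_force: 30.0
```

Call:
{"name": "drive_tool", "arguments": {
  "rows": [
    [[0, 0, 0, 0, 0, 0, 0]]
  ]
}}

```text
t: 7.42
eef_pos: [353.8, 273.9, 139.9]
tcp_rot: [-3.141, -0.0, 2.636]
ft_force: [0.8, 0.8, -1.5]
opening: 0.712
grip_force: 30.0
```

```bash
python3 - <<'E'
from h import *
w=shot('wrist','w3.png')
go(354.2,274.7,42.5,151)
E
```

```text
now tx 0.0007 ty 0.0038 | afterturn tx 0.0007 ty 0.0038 | tz 0.3896 az 0.0001 len 1 pos [353.9 273.8 139.9] 151.0 t 7.5 op 0.717 F [-1.3 -0.2 -1.7]
```

View pics/w3.png

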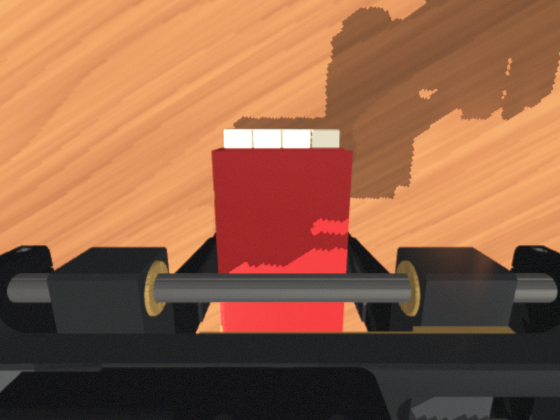

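Book is held square above the riser (white slats seen at (283,138)). Lowering and releasing.

Call:
{"name": "drive_tool", "arguments": {
  "rows": [
    [[0, 0.002, 0.15, 0, 0, 0, 0], [0, 0, 0.13, 0, 0, 0, 0], [0, 0, 0.07, 0, 0, 0, 0], [0, 0, 0.03, 0, 0, 0, 0], [0, 0, 0.008, 0, 0, 0, 0]]
  ]
}}

```text
t: 8.1
eef_pos: [354.3, 274.5, 42.9]
tcp_rot: [-3.141, -0.0, 2.636]
ft_force: [-1.9, -3.3, 16.7]
opening: 0.713
grip_force: 30.0
```

Call:
{"name": "drive_tool", "arguments": {
  "rows": [
    [[0, 0, 0, 0, 0, 0, 0], [0, 0, 0, 0, 0, 0, 1], [0, 0, 0, 0, 0, 0, 1], [0, 0, 0, 0, 0, 0, 1], [0, 0, -0.05, 0, 0, 0, 1]]
  ]
}}

```text
t: 8.72
eef_pos: [353.7, 274.7, 55.4]
tcp_rot: [-3.14, -0.001, 2.636]
ft_force: [0.7, -0.3, 0.1]
opening: 0.991
grip_force: 0.0
```

Call:
{"name": "drive_tool", "arguments": {
  "rows": [
    [[0, 0, -0.2, 0, 0, 0, 1], [0, 0, -0.2, 0, 0, 0, 1], [0, 0, -0.2, 0, 0, 0, 1], [0, 0, -0.1, 0, 0, 0, 1], [0, 0, 0, 0, 0, 0, 1]]
  ]
}}

```text
t: 9.35
eef_pos: [354.3, 275.0, 232.6]
tcp_rot: [3.138, 0.002, 2.636]
ft_force: [1.0, 0.1, -1.1]
opening: 0.998
grip_force: 0.0
```

```bash
python3 - <<'E'
from h import *
w=shot('wrist','w4.png')
print(rect(w,seg(w,RED[0],RED[1],px(w,np.array([354,275,44.])),RED[2]),44),rect(w,seg(w,WHITE[0],WHITE[1],px(w,np.array([354,275,20.]))),20))
go(359.8,-296,233,156.2)
E
```

```text
(array([354.2, 276.6]), array([ 67.1, 118.9]), np.float32(151.1)) (array([353.8, 274.5]), array([ 99.2, 138.7]), np.float32(150.9))
now tx -1.1258 ty -1.9863 | afterturn tx -0.9430 ty -2.0793 | tz -0.0075 az -0.0286 len 571 pos [353.9 274.8 231.1] 151.1 t 9.4 op 1.001 F [-1.2  0.1 -0.1]
```

View pics/w4.png

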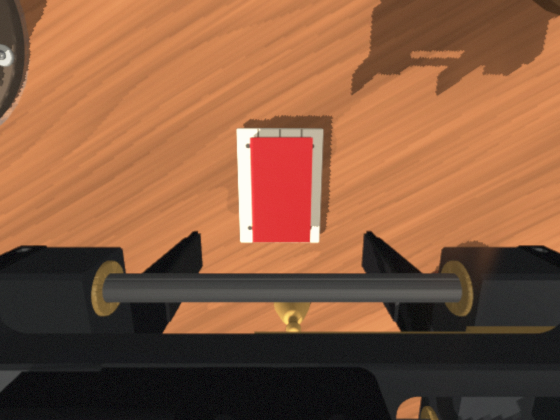

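Red book sits centred on the riser: riser edges at columns 238 and 322, book at 250 and 312. Off to the blue book, bowing outward to stay in reach.

Call:
{"name": "drive_tool", "arguments": {
  "rows": [
    [[0, 0, 0, 0, 0, -0.029, 1], [-0.121, -0.125, 0, 0, 0, 0, 1], [-0.121, -0.125, 0, 0, 0, 0, 1], [-0.121, -0.125, 0, 0, 0, 0, 1], [-0.121, -0.125, 0, 0, 0, 0, 1]]
  ]
}}

```text
t: 10.02
eef_pos: [414.3, 110.3, 229.3]
tcp_rot: [-3.141, -0.002, 2.728]
ft_force: [0.8, 0.1, 0.3]
opening: 0.999
grip_force: 0.0
```

Call:
{"name": "drive_tool", "arguments": {
  "rows": [
    [[-0.121, -0.125, 0, 0, 0, 0, 1], [-0.121, -0.125, 0, 0, 0, 0, 1], [-0.121, -0.125, 0, 0, 0, 0, 1], [-0.014, -0.172, 0, 0, 0, 0, 1], [-0.014, -0.172, 0, 0, 0, 0, 1]]
  ]
}}

```text
t: 10.65
eef_pos: [430.7, -93.3, 229.0]
tcp_rot: [-3.142, -0.003, 2.727]
ft_force: [-0.1, 0.6, -0.1]
opening: 0.997
grip_force: 0.0
```

Call:
{"name": "drive_tool", "arguments": {
  "rows": [
    [[-0.014, -0.172, 0, 0, 0, 0, 1], [-0.014, -0.172, 0, 0, 0, 0, 1], [-0.014, -0.172, 0, 0, 0, 0, 1], [-0.014, -0.172, 0, 0, 0, 0, 1], [-0.014, -0.172, 0, 0, 0, 0, 1]]
  ]
}}

```text
t: 11.28
eef_pos: [360.1, -296.9, 229.1]
tcp_rot: [3.14, -0.002, 2.727]
ft_force: [0.5, 0.6, -0.4]
opening: 1.0
grip_force: 0.0
```

Call:
{"name": "drive_tool", "arguments": {
  "rows": [
    [[0, 0, 0, 0, 0, 0, 1], [0, 0, 0, 0, 0, 0, 1]]
  ]
}}

```text
t: 11.52
eef_pos: [360.8, -295.4, 229.4]
tcp_rot: [3.14, -0.002, 2.727]
ft_force: [-0.2, 0.1, 0.3]
opening: 1.0
grip_force: 0.0
```

```bash
python3 - <<'E'
from h import *
w=shot('wrist','w5.png')
c,sz,a=rect(w,seg(w,BLUE[0],BLUE[1],px(w,np.array([360,-297,22.]))),22)
print(c,sz,a);go(*c,20.5,a)
p=shot('top')
print('top red',rect(p,seg(p,RED[0],RED[1],px(p,np.array([354,275,44.])),RED[2]),44),rect(p,seg(p,WHITE[0],WHITE[1],px(p,np.array([352,273,20.]))),20))
E
```

```text
[ 359.3 -297.7] [ 58.9 106.9] 155.7
now tx 0.0023 ty -0.0123 | afterturn tx 0.0021 ty -0.0124 | tz 0.8367 az 0.0033 len 3 pos [ 361.1 -295.1  229.7] 156.3 t 11.6 op 1.001 F [-0.6  0.9  0.2]
top red (array([354.2, 274.8]), array([ 65.3, 115.8]), np.float32(151.2)) (array([353.7, 273.4]), array([102.6, 142.9]), np.float32(151.2))
```

View pics/w5.png

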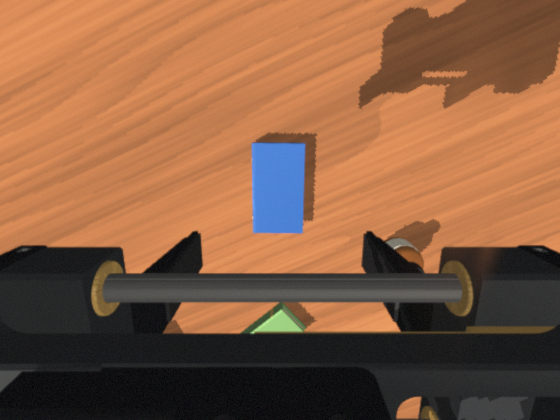

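Blue book fills (252–305, 142–233), 59 x 107 against 61 x 108. Grasping.

Call:
{"name": "drive_tool", "arguments": {
  "rows": [
    [[0.002, -0.011, 0.2, 0, 0, 0.003, 1], [0, 0, 0.2, 0, 0, 0, 1], [0, 0, 0.2, 0, 0, 0, 1], [0, 0, 0.18, 0, 0, 0, 1], [0, 0, 0.056, 0, 0, 0, 1]]
  ]
}}

```text
t: 12.25
eef_pos: [359.3, -296.9, 19.5]
tcp_rot: [3.14, -0.003, 2.719]
ft_force: [-0.1, -0.2, -0.3]
opening: 1.002
grip_force: 0.0
```

Call:
{"name": "drive_tool", "arguments": {
  "rows": [
    [[0, 0, 0, 0, 0, 0, 1], [0, 0, 0, 0, 0, 0, 0], [0, 0, 0, 0, 0, 0, 0], [0, 0, 0, 0, 0, 0, 0], [0, 0, 0, 0, 0, 0, 0]]
  ]
}}

```text
t: 12.88
eef_pos: [359.7, -298.5, 21.6]
tcp_rot: [-3.141, 0.001, 2.718]
ft_force: [0.6, 2.3, 4.6]
opening: 0.638
grip_force: 30.5
```

```bash
python3 - <<'E'
from h import *
s=env.state();print(s['grip_force'],s['tcp_rot']);go(460,-10,150,151);go(354.2,274.9,150,151)
E
```

```text
30.492949783802032 [-3.14140857e+00  5.79492406e-04  2.71797738e+00]
now tx 0.1084 ty 1.2169 | afterturn tx 0.2084 ty 1.2039 | tz -0.5134 az 0.0263 len 305 pos [ 359.7 -298.5   21.6] 155.7 t 12.9 op 0.638 F [0.6 2.3 4.6]
now tx 0.9627 ty 2.0819 | afterturn tx 1.1310 ty 1.9954 | tz -0.5134 az 0.0263 len 573 pos [ 359.7 -298.5   21.6] 155.7 t 12.9 op 0.638 F [0.6 2.3 4.6]
```

Call:
{"name": "drive_tool", "arguments": {
  "rows": [
    [[0, 0, -0.11, 0, 0, 0, 0], [0, 0, -0.2, 0, 0, 0, 0], [0, 0, -0.2, 0, 0, 0.026, 0], [0.02, 0.12, 0, 0, 0, 0, 0], [0.03, 0.172, 0, 0, 0, 0, 0]]
  ]
}}

```text
t: 13.5
eef_pos: [384.1, -228.3, 149.5]
tcp_rot: [-3.141, 0.002, 2.634]
ft_force: [0.9, -0.2, -1.9]
opening: 0.643
grip_force: 30.0
```

Call:
{"name": "drive_tool", "arguments": {
  "rows": [
    [[0.03, 0.172, 0, 0, 0, 0, 0], [0.03, 0.172, 0, 0, 0, 0, 0], [0.03, 0.172, 0, 0, 0, 0, 0], [0.03, 0.172, 0, 0, 0, 0, 0], [0.038, 0.224, 0, 0, 0, 0, 0]]
  ]
}}

```text
t: 14.12
eef_pos: [460.0, -8.7, 148.9]
tcp_rot: [3.142, -0.0, 2.635]
ft_force: [0.8, -0.4, -1.6]
opening: 0.638
grip_force: 30.0
```

Call:
{"name": "drive_tool", "arguments": {
  "rows": [
    [[0.132, 0.113, 0, 0, 0, 0, 0], [0.132, 0.113, 0, 0, 0, 0, 0], [0.132, 0.113, 0, 0, 0, 0, 0], [0.132, 0.113, 0, 0, 0, 0, 0], [0.132, 0.113, 0, 0, 0, 0, 0]]
  ]
}}

```text
t: 14.75
eef_pos: [383.0, 194.8, 148.9]
tcp_rot: [3.141, 0.0, 2.636]
ft_force: [1.1, 1.5, -0.6]
opening: 0.643
grip_force: 30.0
```

Call:
{"name": "drive_tool", "arguments": {
  "rows": [
    [[0.13, 0.113, 0, 0, 0, 0, 0], [0.09, 0.075, 0, 0, 0, 0, 0], [0.04, 0.035, 0, 0, 0, 0, 0], [0, 0, 0, 0, 0, 0, 0], [0, 0, 0, 0, 0, 0, 0]]
  ]
}}

```text
t: 15.38
eef_pos: [354.2, 273.2, 148.8]
tcp_rot: [-3.141, -0.0, 2.636]
ft_force: [-0.5, -0.2, -2.1]
opening: 0.637
grip_force: 30.0
```

```bash
python3 - <<'E'
from h import *
s=env.state();print(s['grip_force'],s['tcp_rot']);go(354.2,274.9,65.6,151);w=shot('wrist');go(354.2,274.9,65.6,151)
E
```

```text
29.999622702598572 [-3.14143731e+00 -3.53267810e-05  2.63566433e+00]
now tx 0.0032 ty 0.0061 | afterturn tx 0.0032 ty 0.0061 | tz 0.3330 az 0.0001 len 2 pos [354.2 273.2 148.8] 151.0 t 15.4 op 0.637 F [-0.5 -0.2 -2.1]
now tx 0.0035 ty 0.0063 | afterturn tx 0.0035 ty 0.0063 | tz 0.3331 az -0.0001 len 2 pos [354.2 273.1 148.9] 151.0 t 15.4 op 0.643 F [-0.6  0.9 -1.7]
```

Call:
{"name": "drive_tool", "arguments": {
  "rows": [
    [[0.003, 0.006, 0.12, 0, 0, 0, 0], [0, 0, 0.11, 0, 0, 0, 0], [0, 0, 0.06, 0, 0, 0, 0], [0, 0, 0.03, 0, 0, 0, 0], [0, 0, 0.012, 0, 0, 0, 0]]
  ]
}}

```text
t: 16.05
eef_pos: [354.2, 275.3, 65.8]
tcp_rot: [-3.142, -0.0, 2.636]
ft_force: [-0.6, 0.6, -0.9]
opening: 0.636
grip_force: 30.0
```

Call:
{"name": "drive_tool", "arguments": {
  "rows": [
    [[0, 0, 0, 0, 0, 0, 0], [0, 0, 0, 0, 0, 0, 1], [0, 0, 0, 0, 0, 0, 1], [0, 0, 0, 0, 0, 0, 1], [0, 0, -0.05, 0, 0, 0, 1]]
  ]
}}

```text
t: 16.68
eef_pos: [353.6, 275.4, 78.4]
tcp_rot: [-3.14, -0.001, 2.636]
ft_force: [0.1, -0.1, 0.5]
opening: 0.978
grip_force: 0.0
```

Call:
{"name": "drive_tool", "arguments": {
  "rows": [
    [[0, 0, -0.2, 0, 0, 0, 1], [0, 0, -0.2, 0, 0, 0, 1], [0, 0, -0.2, 0, 0, 0, 1], [0, 0, -0.02, 0, 0, 0, 1], [0, 0, 0, 0, 0, 0, 1]]
  ]
}}

```text
t: 17.3
eef_pos: [353.6, 275.4, 233.5]
tcp_rot: [3.141, 0.0, 2.636]
ft_force: [-0.6, -0.2, -0.4]
opening: 0.999
grip_force: 0.0
```

```bash
python3 - <<'E'
from h import *
w=shot('wrist','w6.png')
q=np.array([354,275,66.])
print(rect(w,seg(w,BLUE[0],BLUE[1],px(w,q)),66),rect(w,seg(w,RED[0],RED[1],px(w,q),RED[2]),44),rect(w,seg(w,WHITE[0],WHITE[1],px(w,q)),20))
go(470,-10,233,107.1);go(547,-396.5,233,107.1)
E
```

```text
(array([354.3, 277.5]), array([ 58.9, 105.8]), np.float32(151.1)) (array([304.5, 303.6]), array([10. , 66.6]), np.float32(65.8)) (array([354.1, 274.7]), array([ 99.8, 138.9]), np.float32(150.9))
now tx -0.9603 ty -0.7730 | afterturn tx -1.2279 ty 0.1099 | tz -0.0008 az 0.2442 len 308 pos [353.5 275.3 232.8] 151.0 t 17.4 op 0.996 F [ 0.3  0.  -0. ]
now tx -1.9782 ty -1.9767 | afterturn tx -2.7961 ty -0.0503 | tz -0.0008 az 0.2442 len 699 pos [353.5 275.3 232.8] 151.0 t 17.4 op 0.996 F [ 0.3  0.  -0. ]
```

View pics/w6.png

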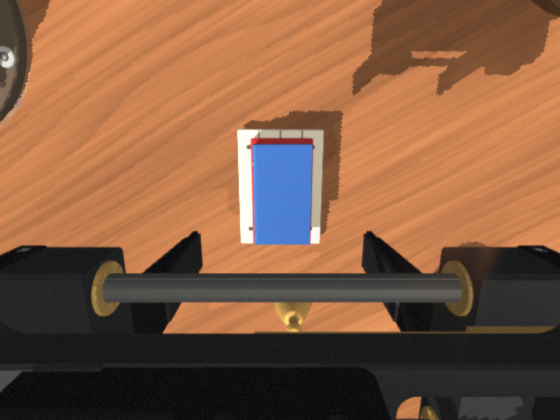

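Blue sits square on red (blue columns 253–312, red edges just showing at 250 and 313). Next the green book.

Call:
{"name": "drive_tool", "arguments": {
  "rows": [
    [[0, 0, 0, 0, 0, 0.049, 1], [0, 0, 0, 0, 0, 0.049, 1], [0, 0, 0, 0, 0, 0.049, 1], [0, 0, 0, 0, 0, 0.049, 1], [0, 0, 0, 0, 0, 0.048, 1]]
  ]
}}

```text
t: 17.98
eef_pos: [353.5, 275.3, 231.8]
tcp_rot: [-3.138, 0.001, 1.865]
ft_force: [0.9, 0.9, 0.1]
opening: 0.999
grip_force: 0.0
```

Call:
{"name": "drive_tool", "arguments": {
  "rows": [
    [[-0.175, 0.016, 0, 0, 0, 0, 1], [-0.175, 0.016, 0, 0, 0, 0, 1], [-0.175, 0.016, 0, 0, 0, 0, 1], [-0.175, 0.016, 0, 0, 0, 0, 1], [-0.175, 0.016, 0, 0, 0, 0, 1]]
  ]
}}

```text
t: 18.6
eef_pos: [437.3, 71.0, 232.0]
tcp_rot: [-3.139, -0.001, 1.87]
ft_force: [0.8, -0.1, 0.0]
opening: 1.004
grip_force: 0.0
```

Call:
{"name": "drive_tool", "arguments": {
  "rows": [
    [[-0.175, 0.016, 0, 0, 0, 0, 1], [-0.175, 0.016, 0, 0, 0, 0, 1], [-0.174, -0.018, 0, 0, 0, 0, 1], [-0.174, -0.018, 0, 0, 0, 0, 1], [-0.174, -0.018, 0, 0, 0, 0, 1]]
  ]
}}

```text
t: 19.23
eef_pos: [496.1, -138.9, 231.6]
tcp_rot: [-3.139, -0.002, 1.87]
ft_force: [1.3, -0.0, 0.5]
opening: 0.997
grip_force: 0.0
```

Call:
{"name": "drive_tool", "arguments": {
  "rows": [
    [[-0.174, -0.018, 0, 0, 0, 0, 1], [-0.174, -0.018, 0, 0, 0, 0, 1], [-0.174, -0.018, 0, 0, 0, 0, 1], [-0.174, -0.018, 0, 0, 0, 0, 1], [-0.174, -0.018, 0, 0, 0, 0, 1]]
  ]
}}

```text
t: 19.85
eef_pos: [538.7, -353.2, 231.1]
tcp_rot: [-3.14, -0.003, 1.87]
ft_force: [0.5, 0.7, 1.1]
opening: 1.0
grip_force: 0.0
```

Call:
{"name": "drive_tool", "arguments": {
  "rows": [
    [[-0.174, -0.018, 0, 0, 0, 0, 1], [0, 0, 0, 0, 0, 0, 1], [0, 0, 0, 0, 0, 0, 1]]
  ]
}}

```text
t: 20.23
eef_pos: [547.0, -394.3, 231.5]
tcp_rot: [-3.14, -0.003, 1.87]
ft_force: [-0.6, 0.7, 0.5]
opening: 1.0
grip_force: 0.0
```

```bash
python3 - <<'E'
from h import *
w=shot('wrist','w7.png')
c,sz,a=rect(w,seg(w,GREEN[0],GREEN[1],px(w,np.array([547,-396,20.]))),20)
print(c,sz,a);go(*c,21,a)
p=shot('top');q=np.array([354,275,66.])
print('top',rect(p,seg(p,BLUE[0],BLUE[1],px(p,q)),66))
print('top riser',rect(p,seg(p,WHITE[0],WHITE[1],px(p,np.array([352,273,20.]))),20))
E
```

```text
[ 548.2 -396.8] [53.1 96.5] 107.3
now tx -0.0120 ty 0.0004 | afterturn tx -0.0120 ty 0.0003 | tz 0.8447 az -0.0008 len 3 pos [ 547.2 -394.   232.2] 107.1 t 20.3 op 1.002 F [0.2 1.  0.6]
top (array([354. , 274.7]), array([ 54.8, 100. ]), np.float32(151.2))
top riser (array([354.6, 273.3]), array([104.6, 141.8]), np.float32(150.8))
```

View pics/w7.png

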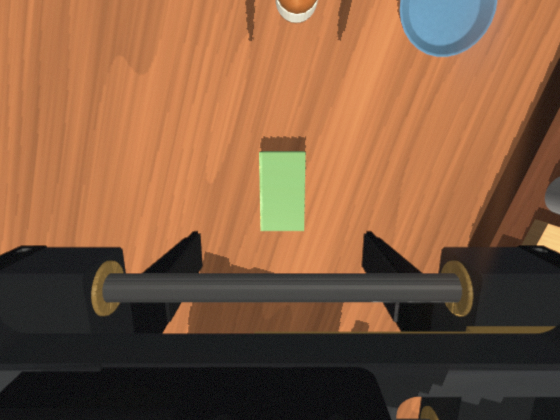

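Green book at (260–306, 152–231), 53 x 96.5 as it should be. Grasping.

Call:
{"name": "drive_tool", "arguments": {
  "rows": [
    [[-0.01, 0, 0.2, 0, 0, 0, 1], [0, 0, 0.2, 0, 0, 0, 1], [0, 0, 0.2, 0, 0, 0, 1], [0, 0, 0.18, 0, 0, 0, 1], [0, 0, 0.063, 0, 0, 0, 1]]
  ]
}}

```text
t: 20.95
eef_pos: [547.6, -395.7, 20.4]
tcp_rot: [-3.14, -0.003, 1.871]
ft_force: [1.1, -0.8, 0.6]
opening: 1.003
grip_force: 0.0
```

Call:
{"name": "drive_tool", "arguments": {
  "rows": [
    [[0, 0, 0, 0, 0, 0, 1], [0, 0, 0, 0, 0, 0, 0], [0, 0, 0, 0, 0, 0, 0], [0, 0, 0, 0, 0, 0, 0], [0, 0, 0, 0, 0, 0, 0]]
  ]
}}

```text
t: 21.58
eef_pos: [548.3, -397.4, 23.0]
tcp_rot: [3.141, 0.0, 1.87]
ft_force: [-0.5, 0.8, 0.2]
opening: 0.636
grip_force: 0.0
```

Call:
{"name": "drive_tool", "arguments": {
  "rows": [
    [[0, 0, -0.1, 0, 0, 0, 0], [0, 0, -0.2, 0, 0, 0, 0], [0, 0, -0.2, 0, 0, 0, 0], [0, 0, -0.1, 0, 0, 0, 0], [0, 0, 0, 0, 0, 0, 0]]
  ]
}}

```text
t: 22.2
eef_pos: [548.6, -397.7, 174.4]
tcp_rot: [3.14, 0.003, 1.87]
ft_force: [-0.8, -0.2, -1.8]
opening: 0.561
grip_force: 30.0
```

```bash
python3 - <<'E'
from h import *
s=env.state();print(s['grip_force'],s['tcp_rot']);go(480,-10,170,151);go(354.5,274.8,170,151)
E
```

```text
29.995901584625244 [3.13977022e+00 2.82988252e-03 1.86977617e+00]
now tx 1.5627 ty 0.1943 | afterturn tx 0.9919 ty 1.2231 | tz 0.0176 az -0.2437 len 394 pos [ 548.6 -397.7  174.4] 107.1 t 22.2 op 0.561 F [-0.8 -0.2 -1.8]
now tx 2.7992 ty 0.0502 | afterturn tx 1.9833 ty 1.9761 | tz 0.0176 az -0.2437 len 700 pos [ 548.6 -397.7  174.4] 107.1 t 22.2 op 0.561 F [-0.8 -0.2 -1.8]
```

The jaws were still closing when the lift began, so I check how the green book is held.

```bash
python3 - <<'E'
from h import *
w=shot('wrist','w8.png');s=shot('scene')
q=px(s,np.array([548,-397,155.])).astype(int);print(q)
cv2.imwrite('pics/s8.png',cv2.resize(s['color'][max(q[1]-80,0):q[1]+80,max(q[0]-100,0):q[0]+100],None,fx=4,fy=4,interpolation=cv2.INTER_CUBIC)[:600])
c=seg(w,GREEN[0],GREEN[1],px(w,np.array([548,-397,170.])))
for z in(140,150,160,170):print(z,rect(w,c,z))
E
```

```text
[110 275]
140 (array([ 546. , -385.6]), array([60.2, 67.2]), np.float32(107.2))
150 (array([ 545. , -382.5]), array([56.9, 63.6]), np.float32(107.2))
160 (array([ 544. , -379.4]), array([53.7, 60. ]), np.float32(107.2))
170 (array([ 543.1, -376.3]), array([50.4, 56.3]), np.float32(107.2))
```

View pics/w8.png

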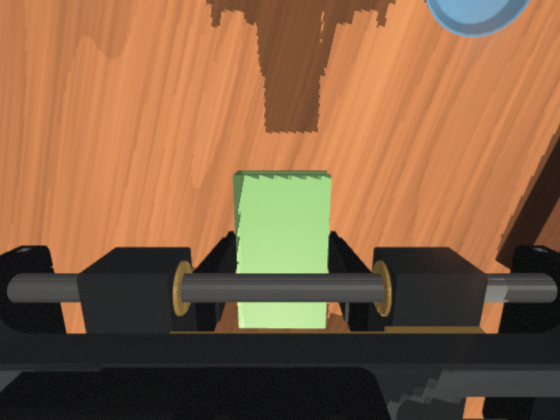

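View pics/s8.png

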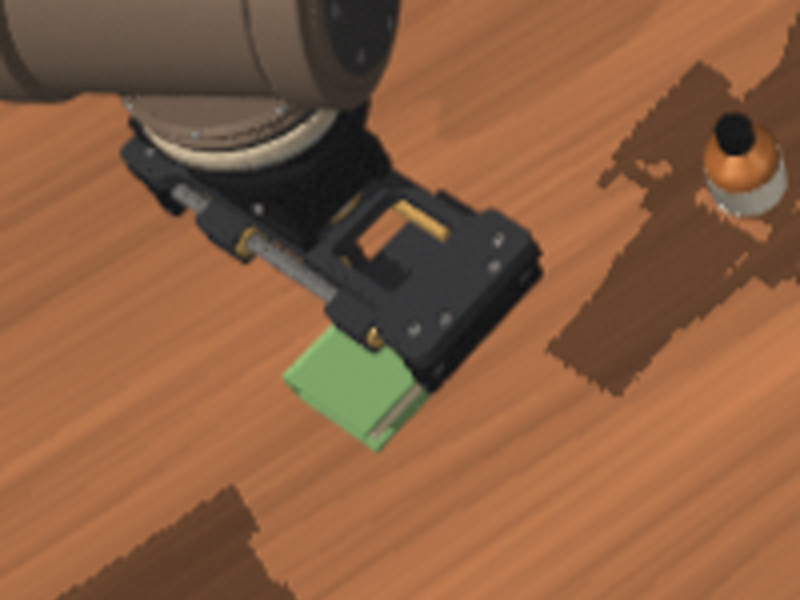

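```bash
python3 - <<'E'
from h import *
from scipy.optimize import least_squares
w=shot('wrist');s=env.state();c=s['eef_pos'];a=s['tcp_rot'][2]
X=np.array([np.cos(a),np.sin(a),0]);Y=np.array([np.sin(a),-np.cos(a),0]);Z=np.array([0,0,1.])
img=cv2.cvtColor(w['color'],cv2.COLOR_BGR2HSV)
m=cv2.inRange(img,np.array((40,50,40)),np.array((75,255,255)))
for r in(176,180,200,230,320,326):
    xs=np.flatnonzero(m[r,200:360])+200;print(r,xs.min(),xs.max()) if len(xs) else None
ys=np.flatnonzero(m[:,285]);print('rows',ys.min(),ys.max())
F=ys.min();N=ys.max()+1
def f(p):
    x0,y0,z,t=p
    P=lambda l,v:px(w,c+X*(x0+l*np.cos(t))+Y*(y0+v)+Z*(z+l*np.sin(t)))
    r=[P(48,0)[1]-F,P(-48,0)[1]-N]
    for row in(200,230,320):
        xs=np.flatnonzero(m[row,200:360])+200
        l=np.interp(row,[F,N],[48,-48])
        r+=[P(l,-27)[0]-xs.min(),P(l,27)[0]-xs.max()-1] if P(l,27)[0]>P(l,-27)[0] else [P(l,27)[0]-xs.min(),P(l,-27)[0]-xs.max()-1]
    return r
r=least_squares(f,[0,0,0,0]);print(r.x,r.fun.round(1))
E
```

```text
176 234 330
180 234 330
200 235 329
230 236 328
320 239 324
326 239 324
rows 171 327
[ -0.34215884   1.16391861 -17.47980553  -0.06501878] [ 0.4 -0.4  0.  -0.2 -0.1 -0.2 -0.7  1.2]
```

The fit puts the green book only just in the fingertips, its top about 17 mm below the TCP and slightly tilted. I'll set it back down and regrip properly.

Call:
{"name": "drive_tool", "arguments": {
  "rows": [
    [[0, 0, 0.15, 0, 0, 0, 0], [0, 0, 0.2, 0, 0, 0, 0], [0, 0, 0.12, 0, 0, 0, 0], [0, 0, 0.045, 0, 0, 0, 0], [0, 0, 0.02, 0, 0, 0, 0]]
  ]
}}

```text
t: 22.98
eef_pos: [548.1, -397.2, 38.1]
tcp_rot: [-3.141, -0.001, 1.87]
ft_force: [-1.1, -1.0, -0.2]
opening: 0.559
grip_force: 30.0
```

Call:
{"name": "drive_tool", "arguments": {
  "rows": [
    [[0, 0, 0, 0, 0, 0, 0], [0, 0, 0, 0, 0, 0, 1], [0, 0, 0, 0, 0, 0, 1], [0, 0, 0, 0, 0, 0, 1], [0, 0, 0, 0, 0, 0, 1]]
  ]
}}

```text
t: 23.6
eef_pos: [548.3, -397.3, 39.0]
tcp_rot: [3.141, 0.0, 1.87]
ft_force: [-0.1, -0.3, 1.0]
opening: 0.924
grip_force: 0.0
```

Call:
{"name": "drive_tool", "arguments": {
  "rows": [
    [[0, 0, 0.04, 0, 0, 0, 1], [0, 0, 0.032, 0, 0, 0, 1], [0, 0, 0, 0, 0, 0, 0], [0, 0, 0, 0, 0, 0, 0], [0, 0, 0, 0, 0, 0, 0]]
  ]
}}

```text
t: 24.22
eef_pos: [548.2, -397.3, 20.7]
tcp_rot: [-3.142, -0.0, 1.87]
ft_force: [0.7, -0.1, -0.8]
opening: 0.739
grip_force: 0.0
```

Call:
{"name": "drive_tool", "arguments": {
  "rows": [
    [[0, 0, 0, 0, 0, 0, 0], [0, 0, 0, 0, 0, 0, 0], [0, 0, 0, 0, 0, 0, 0], [0, 0, 0, 0, 0, 0, 0]]
  ]
}}

```text
t: 24.72
eef_pos: [548.2, -397.3, 20.9]
tcp_rot: [3.141, -0.0, 1.87]
ft_force: [0.2, -0.3, 1.3]
opening: 0.567
grip_force: 30.0
```

Call:
{"name": "drive_tool", "arguments": {
  "rows": [
    [[0, 0, -0.1, 0, 0, 0, 0], [0, 0, -0.2, 0, 0, 0, 0], [0, 0, -0.2, 0, 0, 0, 0], [0, 0, -0.1, 0, 0, -0.049, 0], [0, 0, 0, 0, 0, -0.049, 0]]
  ]
}}

```text
t: 25.35
eef_pos: [548.7, -397.7, 173.4]
tcp_rot: [3.141, 0.004, 2.183]
ft_force: [-0.5, -1.0, -0.6]
opening: 0.565
grip_force: 30.0
```

Call:
{"name": "drive_tool", "arguments": {
  "rows": [
    [[0, 0, 0, 0, 0, -0.049, 0], [0, 0, 0, 0, 0, -0.049, 0], [0, 0, 0, 0, 0, -0.048, 0], [0.062, 0.077, 0, 0, 0, 0, 0], [0.124, 0.153, 0, 0, 0, 0, 0]]
  ]
}}

```text
t: 25.98
eef_pos: [535.0, -324.6, 170.3]
tcp_rot: [3.142, -0.0, 2.635]
ft_force: [1.1, 0.6, -0.1]
opening: 0.569
grip_force: 30.0
```

Call:
{"name": "drive_tool", "arguments": {
  "rows": [
    [[0.124, 0.153, 0, 0, 0, 0, 0], [0.124, 0.153, 0, 0, 0, 0, 0], [0.124, 0.153, 0, 0, 0, 0, 0], [0.124, 0.153, 0, 0, 0, 0, 0], [0.124, 0.153, 0, 0, 0, 0, 0]]
  ]
}}

```text
t: 26.6
eef_pos: [491.8, -80.6, 171.0]
tcp_rot: [3.141, 0.0, 2.636]
ft_force: [0.7, 1.2, -0.6]
opening: 0.563
grip_force: 30.0
```

Call:
{"name": "drive_tool", "arguments": {
  "rows": [
    [[0.124, 0.153, 0, 0, 0, 0, 0], [0.062, 0.076, 0, 0, 0, 0, 0], [0.124, 0.094, 0, 0, 0, 0, 0], [0.124, 0.094, 0, 0, 0, 0, 0], [0.124, 0.094, 0, 0, 0, 0, 0]]
  ]
}}

```text
t: 27.22
eef_pos: [431.5, 98.3, 171.0]
tcp_rot: [3.141, 0.0, 2.636]
ft_force: [0.7, -0.1, -0.9]
opening: 0.562
grip_force: 30.0
```

Call:
{"name": "drive_tool", "arguments": {
  "rows": [
    [[0.124, 0.094, 0, 0, 0, 0, 0], [0.124, 0.094, 0, 0, 0, 0, 0], [0.124, 0.094, 0, 0, 0, 0, 0], [0.124, 0.094, 0, 0, 0, 0, 0], [0.08, 0.06, 0, 0, 0, 0, 0]]
  ]
}}

```text
t: 27.85
eef_pos: [358.0, 263.6, 171.0]
tcp_rot: [3.141, 0.0, 2.637]
ft_force: [0.6, -0.7, -1.4]
opening: 0.567
grip_force: 30.0
```

Call:
{"name": "drive_tool", "arguments": {
  "rows": [
    [[0.044, 0.034, 0, 0, 0, 0, 0], [0, 0, 0, 0, 0, 0, 0], [0, 0, 0, 0, 0, 0, 0]]
  ]
}}

```text
t: 28.22
eef_pos: [353.6, 274.5, 170.9]
tcp_rot: [-3.142, -0.0, 2.636]
ft_force: [0.7, -0.7, -0.9]
opening: 0.566
grip_force: 30.0
```

```bash
python3 - <<'E'
from h import *
s=env.state();print(s['grip_force'],s['tcp_rot']);go(354.4,274.8,87.5,151);shot('wrist','w9.png');go(354.4,274.8,87.5,151)
E
```

```text
29.999675452709198 [-3.14151781e+00 -2.53437712e-06  2.63579594e+00]
now tx -0.0021 ty 0.0026 | afterturn tx -0.0021 ty 0.0026 | tz 0.3335 az 0.0001 len 1 pos [353.6 274.5 170.9] 151.0 t 28.2 op 0.566 F [ 0.7 -0.7 -0.9]
now tx -0.0018 ty 0.0027 | afterturn tx -0.0018 ty 0.0027 | tz 0.3336 az -0.0000 len 1 pos [353.7 274.4 170.9] 151.0 t 28.3 op 0.566 F [-0.2  0.1 -1.6]
```

View pics/w9.png

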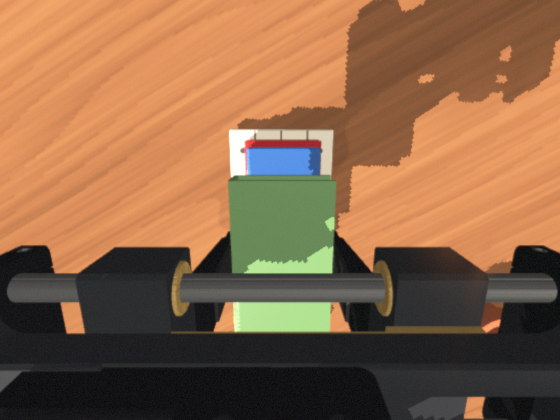

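Green book held level and square above the stack. Lowering it.

Call:
{"name": "drive_tool", "arguments": {
  "rows": [
    [[-0.002, 0.002, 0.12, 0, 0, 0, 0], [0, 0, 0.11, 0, 0, 0, 0], [0, 0, 0.06, 0, 0, 0, 0], [0, 0, 0.03, 0, 0, 0, 0], [0, 0, 0.013, 0, 0, 0, 0]]
  ]
}}

```text
t: 28.9
eef_pos: [354.3, 275.0, 87.6]
tcp_rot: [3.142, -0.0, 2.636]
ft_force: [-0.2, -0.4, -0.7]
opening: 0.564
grip_force: 30.0
```

Call:
{"name": "drive_tool", "arguments": {
  "rows": [
    [[0, 0, 0, 0, 0, 0, 0], [0, 0, 0, 0, 0, 0, 0.8], [0, 0, 0, 0, 0, 0, 0.8], [0, 0, 0, 0, 0, 0, 0.8], [0, 0, -0.05, 0, 0, 0, 1]]
  ]
}}

```text
t: 29.52
eef_pos: [353.7, 275.1, 100.2]
tcp_rot: [-3.14, -0.001, 2.636]
ft_force: [-0.2, 0.3, 0.1]
opening: 0.854
grip_force: 0.0
```

Call:
{"name": "drive_tool", "arguments": {
  "rows": [
    [[0, 0, -0.15, 0, 0, 0, 1], [0, 0, -0.2, 0, 0, 0, 1], [0, 0, -0.18, 0, 0, 0, 1], [0, 0, 0, 0, 0, 0, 1], [0, 0, 0, 0, 0, 0, 1]]
  ]
}}

```text
t: 30.15
eef_pos: [353.6, 275.1, 232.6]
tcp_rot: [3.142, -0.0, 2.636]
ft_force: [-1.0, 0.3, -0.1]
opening: 0.997
grip_force: 0.0
```

```bash
python3 - <<'E'
from h import *
w=shot('wrist')
q=np.array([354,275,86.])
print(rect(w,seg(w,GREEN[0],GREEN[1],px(w,q)),86),rect(w,seg(w,BLUE[0],BLUE[1],px(w,q)),66),rect(w,seg(w,WHITE[0],WHITE[1],px(w,q)),20))
go(637,121,233,180)
E
```

```text
(array([356.3, 276. ]), array([53.8, 96. ]), np.float32(151.2)) (array([311.9, 300.7]), array([ 9. , 58.1]), np.float32(61.1)) (array([353.9, 274.5]), array([ 99.2, 138.8]), np.float32(150.9))
now tx -1.2903 ty 0.0099 | afterturn tx -1.1338 ty -0.6159 | tz -0.0040 az -0.1608 len 323 pos [353.5 275.  232. ] 151.0 t 30.2 op 1.003 F [ 0.6  0.  -0.6]
```

Green placed: measured 53.8 x 96.0 at 151°, within about 2 mm of the others. Going to the candle with the jaws turned to stay clear of its neighbours.

Call:
{"name": "drive_tool", "arguments": {
  "rows": [
    [[0, 0, 0, 0, 0, 0.043, 1], [0, 0, 0, 0, 0, 0.043, 1], [0, 0, 0, 0, 0, 0.043, 1], [0, 0, 0, 0, 0, 0.043, 1], [-0.1, 0.062, 0, 0, 0, 0, 1]]
  ]
}}

```text
t: 30.82
eef_pos: [379.0, 261.5, 231.5]
tcp_rot: [-3.139, -0.0, 2.096]
ft_force: [0.6, 0.1, -0.3]
opening: 1.0
grip_force: 0.0
```

Call:
{"name": "drive_tool", "arguments": {
  "rows": [
    [[-0.15, 0.092, 0, 0, 0, 0, 1], [-0.15, 0.092, 0, 0, 0, 0, 1], [-0.15, 0.092, 0, 0, 0, 0, 1], [-0.15, 0.092, 0, 0, 0, 0, 1], [-0.15, 0.092, 0, 0, 0, 0, 1]]
  ]
}}

```text
t: 31.45
eef_pos: [574.3, 155.9, 230.9]
tcp_rot: [-3.139, -0.001, 2.096]
ft_force: [-0.9, 0.5, 0.3]
opening: 0.996
grip_force: 0.0
```

Call:
{"name": "drive_tool", "arguments": {
  "rows": [
    [[-0.15, 0.092, 0, 0, 0, 0, 1], [-0.1, 0.06, 0, 0, 0, 0, 1], [0, 0, 0, 0, 0, 0, 1], [0, 0, 0, 0, 0, 0, 1]]
  ]
}}

```text
t: 31.95
eef_pos: [636.8, 122.1, 231.4]
tcp_rot: [-3.139, -0.001, 2.096]
ft_force: [-0.8, 0.7, -0.5]
opening: 1.003
grip_force: 0.0
```

```bash
python3 - <<'E'
from h import *
w=shot('wrist','w10.png')
for n in('candle',):
  for r in env.place_of(n,w)[:4]: print(r['score'],toworld(w,r['at']).round(1))
h=cv2.cvtColor(w['color'],cv2.COLOR_BGR2HSV);u=px(w,np.array([637,121,52.]));print(u)
c=seg(w,(10,0,170),(40,110,255),u);(x,y),r=cv2.minEnclosingCircle(c.astype(np.float32));print(x,y,r,rect(w,c,52),len(c))
c2=seg(w,(10,0,120),(40,255,255),u)
go(637,121,233,120)
E
```

```text
0.97 [638.  123.8   2. ]
0.9 [626.6  25.2  -3.4]
0.89 [654.8 228.9  -1.8]
[280.9284505  195.65920506]
282.3073425292969 193.72067260742188 17.61729621887207 (array([636.9, 123.5]), array([36.9, 37.3]), np.float32(30.2)) 99
now tx -0.0050 ty -0.0022 | afterturn tx -0.0050 ty -0.0022 | tz -0.0029 az 0.0007 len 1 pos [636.9 122.4 232.3] 120.1 t 32.0 op 1.003 F [-0.5  0.1  0.1]
```

View pics/w10.png

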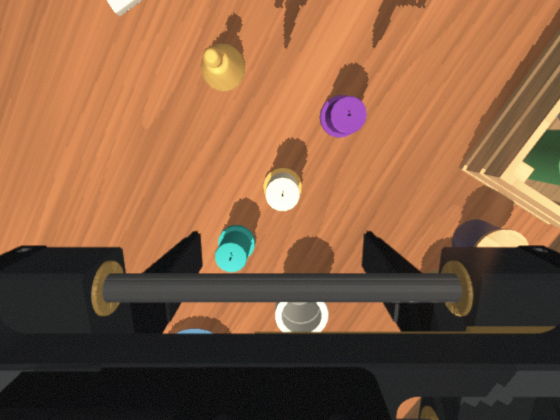

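Ivory candle at (283,194), purple at (344,115), turquoise at (235,250). The measured top is 37 mm across, so it is the right one. Grasping it.

Call:
{"name": "drive_tool", "arguments": {
  "rows": [
    [[0.004, 0.002, 0.2, 0, 0, 0, 1], [0, 0, 0.2, 0, 0, 0, 1], [0, 0, 0.2, 0, 0, 0, 1], [0, 0, 0.15, 0, 0, 0, 1], [0, 0, 0.053, 0, 0, 0, 1]]
  ]
}}

```text
t: 32.67
eef_pos: [636.3, 123.4, 30.1]
tcp_rot: [-3.139, -0.001, 2.097]
ft_force: [0.7, -0.2, 0.6]
opening: 1.002
grip_force: 0.0
```

Call:
{"name": "drive_tool", "arguments": {
  "rows": [
    [[0, 0, 0, 0, 0, 0, 0], [0, 0, 0, 0, 0, 0, 0], [0, 0, 0, 0, 0, 0, 0], [0, 0, 0, 0, 0, 0, 0], [0, 0, 0, 0, 0, 0, 0]]
  ]
}}

```text
t: 33.3
eef_pos: [637.7, 122.9, 32.2]
tcp_rot: [3.141, 0.0, 2.096]
ft_force: [0.3, -0.0, -1.2]
opening: 0.53
grip_force: 0.0
```

Call:
{"name": "drive_tool", "arguments": {
  "rows": [
    [[0, 0, 0, 0, 0, 0, 0], [0, 0, 0, 0, 0, 0, 0], [0, 0, 0, 0, 0, 0, 0], [0, 0, 0, 0, 0, 0, 0]]
  ]
}}

```text
t: 33.8
eef_pos: [637.6, 122.9, 31.9]
tcp_rot: [-3.142, -0.0, 2.096]
ft_force: [-1.5, -0.4, 1.4]
opening: 0.395
grip_force: 30.0
```

```bash
python3 - <<'E'
from h import *
go(355.6,274.5,200,151)
E
```

```text
now tx 1.0902 ty -0.6719 | afterturn tx 1.2805 ty -0.0164 | tz -0.6723 az -0.1717 len 320 pos [637.6 122.9  31.9] 120.1 t 33.8 op 0.395 F [-1.5 -0.4  1.4]
```

Call:
{"name": "drive_tool", "arguments": {
  "rows": [
    [[0, 0, -0.12, 0, 0, 0, 0], [0, 0, -0.2, 0, 0, 0, 0], [0, 0, -0.2, 0, 0, 0, 0], [0, 0, -0.12, 0, 0, 0, 0], [0, 0, 0, 0, 0, -0.043, 0]]
  ]
}}

```text
t: 34.42
eef_pos: [638.4, 123.1, 194.5]
tcp_rot: [3.138, 0.002, 2.234]
ft_force: [-0.8, -0.6, -1.7]
opening: 0.393
grip_force: 30.0
```

Call:
{"name": "drive_tool", "arguments": {
  "rows": [
    [[0, 0, 0, 0, 0, -0.043, 0], [0, 0, 0, 0, 0, -0.043, 0], [0, 0, 0, 0, 0, -0.043, 0], [0.1, -0.002, 0, 0, 0, 0, 0], [0.16, -0.002, 0, 0, 0, 0, 0]]
  ]
}}

```text
t: 35.05
eef_pos: [579.9, 153.4, 191.3]
tcp_rot: [-3.142, -0.0, 2.635]
ft_force: [-0.3, -0.1, -0.9]
opening: 0.393
grip_force: 30.0
```

Call:
{"name": "drive_tool", "arguments": {
  "rows": [
    [[0.16, -0.002, 0, 0, 0, 0, 0], [0.16, -0.002, 0, 0, 0, 0, 0], [0.16, -0.002, 0, 0, 0, 0, 0], [0.16, -0.002, 0, 0, 0, 0, 0], [0.16, -0.002, 0, 0, 0, 0, 0]]
  ]
}}

```text
t: 35.67
eef_pos: [402.8, 248.6, 191.8]
tcp_rot: [3.141, -0.0, 2.636]
ft_force: [-0.2, 0.4, -0.9]
opening: 0.4
grip_force: 30.0
```

Call:
{"name": "drive_tool", "arguments": {
  "rows": [
    [[0.12, -0.002, 0, 0, 0, 0, 0], [0.07, 0, 0, 0, 0, 0, 0], [0.03, 0, 0, 0, 0, 0, 0], [0, 0, 0, 0, 0, 0, 0], [0, 0, 0, 0, 0, 0, 0]]
  ]
}}

```text
t: 36.3
eef_pos: [356.4, 274.1, 191.8]
tcp_rot: [3.141, 0.0, 2.636]
ft_force: [0.5, -0.2, -1.5]
opening: 0.396
grip_force: 30.0
```

```bash
python3 - <<'E'
from h import *
print(env.state()['tcp_rot']);go(355.6,274.5,118.5,151)
E
```

```text
[3.14138287e+00 1.63894605e-04 2.63569496e+00]
now tx 0.0035 ty -0.0001 | afterturn tx 0.0035 ty -0.0001 | tz 0.2933 az 0.0001 len 1 pos [356.4 274.1 191.8] 151.0 t 36.3 op 0.396 F [ 0.5 -0.2 -1.5]
```

Call:
{"name": "drive_tool", "arguments": {
  "rows": [
    [[0.003, 0, 0.1, 0, 0, 0, 0], [0, 0, 0.1, 0, 0, 0, 0], [0, 0, 0.06, 0, 0, 0, 0], [0, 0, 0.023, 0, 0, 0, 0], [0, 0, 0.011, 0, 0, 0, 0]]
  ]
}}

```text
t: 36.92
eef_pos: [355.4, 274.6, 118.3]
tcp_rot: [3.141, 0.0, 2.636]
ft_force: [0.2, 0.2, -1.4]
opening: 0.394
grip_force: 30.0
```

Call:
{"name": "drive_tool", "arguments": {
  "rows": [
    [[0, 0, 0, 0, 0, 0, 0], [0, 0, 0, 0, 0, 0, 0.7], [0, 0, 0, 0, 0, 0, 0.7], [0, 0, 0, 0, 0, 0, 0.7], [0, 0, 0, 0, 0, 0, 0.7]]
  ]
}}

```text
t: 37.55
eef_pos: [355.0, 274.7, 118.5]
tcp_rot: [3.141, 0.0, 2.636]
ft_force: [0.7, 0.1, -0.9]
opening: 0.69
grip_force: 0.0
```

Call:
{"name": "drive_tool", "arguments": {
  "rows": [
    [[0, 0, -0.05, 0, 0, 0, 1], [0, 0, -0.15, 0, 0, 0, 1], [0, 0, -0.2, 0, 0, 0, 1], [0, 0, -0.1, 0, 0, 0, 1], [0, 0, 0, 0, 0, 0, 1]]
  ]
}}

```text
t: 38.17
eef_pos: [355.4, 274.9, 245.5]
tcp_rot: [3.138, 0.002, 2.636]
ft_force: [0.1, -0.4, -0.9]
opening: 0.995
grip_force: 0.0
```

```bash
python3 - <<'E'
from h import *
w=shot('wrist','w11.png');q=np.array([355,275,138.])
print(rect(w,seg(w,(10,0,170),(40,110,255),px(w,q)),138),rect(w,seg(w,GREEN[0],GREEN[1],px(w,q)),86))
t=shot('top')
print('top',rect(t,seg(t,GREEN[0],GREEN[1],px(t,np.array([355,275,86.]))),86))
for z in(12,):
  r=env.search_frame('terracotta_pot',t)[:3];print([toworld(t,k['at']).round() for k in r])
go(590,408,233,120)
E
```

```text
(array([354.9, 274.4]), array([37. , 41.3]), np.float32(49.5)) (array([356.4, 275.6]), array([53.5, 96.3]), np.float32(151.1))
top (array([381.2, 261.3]), array([39.2, 53.9]), np.float32(60.3))
[array([585., 407.,  48.])]
now tx -0.5654 ty 0.9233 | afterturn tx -0.0082 ty 1.0826 | tz 0.0390 az 0.1725 len 271 pos [354.6 274.4 242.7] 151.1 t 38.3 op 1.004 F [ 0.4 -0.2  0.5]
```

Candle stands within about 1.5 mm of the green book's middle. Now the terracotta pot.

Call:
{"name": "drive_tool", "arguments": {
  "rows": [
    [[-0.094, 0.154, 0, 0, 0, 0, 1], [-0.094, 0.154, 0, 0, 0, 0, 1], [-0.094, 0.154, 0, 0, 0, 0, 1], [-0.094, 0.154, 0, 0, 0, 0, 1], [-0.094, 0.154, 0, 0, 0, 0, 1]]
  ]
}}

```text
t: 38.95
eef_pos: [552.0, 386.7, 241.5]
tcp_rot: [-3.139, -0.001, 2.636]
ft_force: [-0.9, -0.0, 0.9]
opening: 1.001
grip_force: 0.0
```

Call:
{"name": "drive_tool", "arguments": {
  "rows": [
    [[-0.095, 0.153, 0, 0, 0, 0, 1], [0, 0, 0, 0, 0, 0, 1], [0, 0, 0, 0, 0, 0, 1]]
  ]
}}

```text
t: 39.33
eef_pos: [589.6, 407.9, 241.7]
tcp_rot: [-3.139, -0.002, 2.636]
ft_force: [-0.2, -0.3, -0.3]
opening: 0.995
grip_force: 0.0
```

```bash
python3 - <<'E'
from h import *
w=shot('wrist','w12.png')
for r in env.place_of('terracotta_pot',w)[:3]: print(r['score'],toworld(w,r['at']).round(1))
u=px(w,np.array([590,408,60.]));print(u)
h=cv2.cvtColor(w['color'],cv2.COLOR_BGR2HSV)
for r in range(150,250,6): print(r,[tuple(int(k) for k in h[r,c]) for c in range(230,340,10)]) if r%30==0 else None
for hi in(6,8,10):
  c=seg(w,(0,140,60),(hi,255,255),u);print(hi,len(c),c.min(0),c.max(0),rect(w,c,60))
go(590,408,50,151)
im=w['color'];b=[int(v) for v in u]
cv2.imwrite('pics/w12c.png',cv2.resize(im[b[1]-90:b[1]+90,b[0]-120:b[0]+120],None,fx=3,fy=3))
E
```

```text
0.66 [583.8 399.9  -1.4]
[281.03244866 194.0584748 ]
150 [(12, 151, 204), (12, 152, 210), (12, 150, 213), (12, 152, 205), (12, 151, 210), (11, 148, 122), (13, 149, 120), (12, 149, 115), (12, 153, 113), (12, 155, 132), (12, 150, 224)]
180 [(12, 153, 210), (12, 151, 208), (10, 154, 249), (8, 161, 163), (8, 163, 163), (8, 165, 161), (8, 164, 218), (12, 152, 124), (12, 148, 122), (12, 152, 213), (12, 155, 219)]
210 [(12, 150, 222), (12, 151, 226), (12, 151, 230), (8, 161, 234), (8, 162, 101), (9, 167, 107), (10, 154, 248), (12, 152, 215), (12, 153, 210), (12, 152, 205), (12, 152, 190)]
240 [(12, 153, 219), (12, 153, 208), (12, 151, 209), (12, 153, 203), (12, 153, 198), (12, 153, 205), (12, 151, 203), (12, 152, 210), (12, 152, 199), (12, 150, 221), (12, 150, 224)]
6 378 [39.  0.] [112. 117.] (array([368.8, 287.1]), array([ 76.8, 107.1]), np.float32(151.1))
8 144 [250. 166.] [294. 213.] (array([583. , 400.3]), array([48.6, 49.4]), np.float32(137.4))
10 163 [243. 161.] [301. 219.] (array([582.2, 402.8]), array([60.8, 63.6]), np.float32(6.2))
now tx -0.0014 ty 0.0014 | afterturn tx -0.0014 ty 0.0014 | tz 0.7721 az 0.0003 len 1 pos [589.5 407.9 243. ] 151.1 t 39.4 op 1.001 F [ 1.  -0.3 -0.7]
```

View pics/w12c.png

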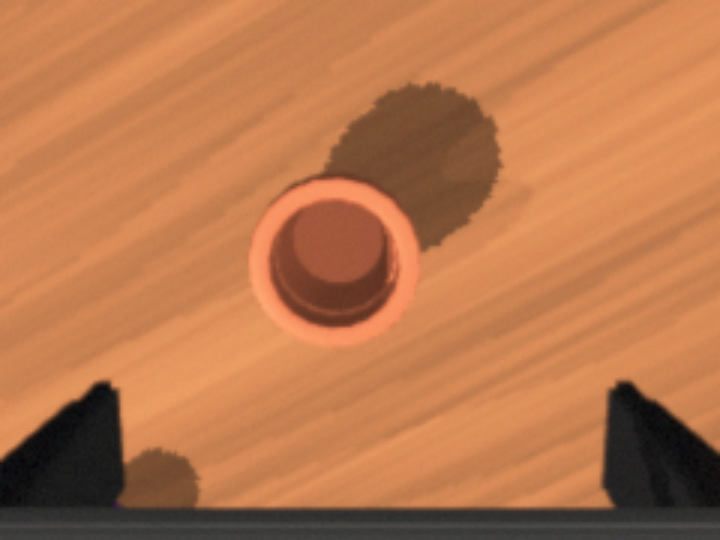

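Pot rim centre is at about (273,191) in the full frame, 64 mm across at z = 60, so its centre is about (583.3, 402.2). Grasping it by the collar.

Call:
{"name": "drive_tool", "arguments": {
  "rows": [
    [[0.011, -0.032, 0.18, 0, 0, 0, 1], [0, 0, 0.2, 0, 0, 0, 1], [0, 0, 0.2, 0, 0, 0, 1], [0, 0, 0.13, 0, 0, 0, 1], [0, 0, 0.058, 0, 0, 0, 1]]
  ]
}}

```text
t: 40.05
eef_pos: [583.1, 402.1, 50.1]
tcp_rot: [-3.14, -0.001, 2.636]
ft_force: [-0.6, 0.4, 0.6]
opening: 1.004
grip_force: 0.0
```

Call:
{"name": "drive_tool", "arguments": {
  "rows": [
    [[0, 0, 0, 0, 0, 0, 1], [0, 0, 0, 0, 0, 0, 0], [0, 0, 0, 0, 0, 0, 0], [0, 0, 0, 0, 0, 0, 0], [0, 0, 0, 0, 0, 0, 0]]
  ]
}}

```text
t: 40.67
eef_pos: [584.1, 402.5, 51.9]
tcp_rot: [3.141, 0.0, 2.636]
ft_force: [0.1, -1.2, 3.9]
opening: 0.657
grip_force: 30.0
```

Call:
{"name": "drive_tool", "arguments": {
  "rows": [
    [[0, 0, 0, 0, 0, 0, 0], [0, 0, 0, 0, 0, 0, 0]]
  ]
}}

```text
t: 40.92
eef_pos: [584.1, 402.5, 51.9]
tcp_rot: [3.141, 0.0, 2.636]
ft_force: [-1.2, -1.6, 6.1]
opening: 0.662
grip_force: 30.0
```

Call:
{"name": "drive_tool", "arguments": {
  "rows": [
    [[0, 0, -0.12, 0, 0, 0, 0], [0, 0, -0.2, 0, 0, 0, 0], [0, 0, -0.2, 0, 0, 0, 0], [0, 0, -0.12, 0, 0, 0, 0], [0, 0, 0, 0, 0, 0, 0]]
  ]
}}

```text
t: 41.55
eef_pos: [584.6, 402.9, 213.6]
tcp_rot: [3.138, 0.002, 2.636]
ft_force: [0.6, 0.0, -1.6]
opening: 0.662
grip_force: 30.0
```

```bash
python3 - <<'E'
from h import *
s=env.state();print(s['grip_force'],s['tcp_rot'])
t=shot('top');sc=shot('scene')
for n,p in(('top',t),('scene',sc)):
  for r in env.place_of('saucer',p)[:1]: print(n,r['score'],toworld(p,r['at']).round(1))
  c=seg(p,(93,80,40),(112,255,255),px(p,np.array([655,-153,14.])))
  print(rect(p,c,14),cv2.fitEllipse(np.array([ray(p,u,v,14)[:2] for u,v in c],np.float32)))
go(655.5,-152.5,210,151)
E
```

```text
29.99974361155182 [3.13801308e+00 2.07429855e-03 2.63636486e+00]
top 0.77 [ 655.  -151.5    1.9]
(array([ 656.1, -151.4]), array([89.5, 91.2]), np.float32(90.5)) ((656.6119995117188, -152.21096801757812), (90.42868041992188, 90.66075134277344), 165.85824584960938)
scene 0.79 [ 6.58e+02 -1.53e+02 -3.00e-01]
(array([ 656.3, -153.3]), array([97.1, 99.4]), np.float32(80.5)) ((656.017578125, -153.06459045410156), (96.43386840820312, 98.59322357177734), 158.95050048828125)
now tx -1.3261 ty -1.8024 | afterturn tx -1.3276 ty -1.8013 | tz -0.0025 az 0.0003 len 559 pos [583.5 402.3 209.4] 151.0 t 41.8 op 0.663 F [-0.6 -0.6 -1.8]
```

Call:
{"name": "drive_tool", "arguments": {
  "rows": [
    [[-0.06, -0.08, 0, 0, 0, 0, 0], [-0.108, -0.146, 0, 0, 0, 0, 0], [-0.108, -0.146, 0, 0, 0, 0, 0], [-0.108, -0.146, 0, 0, 0, 0, 0], [-0.108, -0.146, 0, 0, 0, 0, 0]]
  ]
}}

```text
t: 42.38
eef_pos: [611.0, 195.1, 210.6]
tcp_rot: [-3.141, -0.001, 2.636]
ft_force: [0.6, -0.1, -1.6]
opening: 0.657
grip_force: 30.0
```

Call:
{"name": "drive_tool", "arguments": {
  "rows": [
    [[-0.108, -0.146, 0, 0, 0, 0, 0], [-0.108, -0.146, 0, 0, 0, 0, 0], [-0.108, -0.146, 0, 0, 0, 0, 0], [-0.108, -0.146, 0, 0, 0, 0, 0], [-0.108, -0.146, 0, 0, 0, 0, 0]]
  ]
}}

```text
t: 43.0
eef_pos: [640.4, -29.9, 210.6]
tcp_rot: [-3.141, -0.001, 2.636]
ft_force: [0.9, 0.7, -0.7]
opening: 0.661
grip_force: 30.0
```

Call:
{"name": "drive_tool", "arguments": {
  "rows": [
    [[-0.108, -0.146, 0, 0, 0, 0, 0], [-0.108, -0.146, 0, 0, 0, 0, 0], [-0.082, -0.114, 0, 0, 0, 0, 0], [0, 0, 0, 0, 0, 0, 0], [0, 0, 0, 0, 0, 0, 0]]
  ]
}}

```text
t: 43.62
eef_pos: [656.5, -152.3, 210.7]
tcp_rot: [-3.142, -0.001, 2.636]
ft_force: [0.1, 0.3, -2.0]
opening: 0.663
grip_force: 30.0
```

```bash
python3 - <<'E'
from h import *
print(env.state()['tcp_rot']);go(656.2,-152.4,57.4,151)
w=shot('wrist','w13.png')
q=px(w,np.array([656,-152,14.]));c=seg(w,(93,80,40),(112,255,255),q);print(q,len(c),c.min(0),c.max(0))
# saucer rim arc: fit a 52 mm circle at z=14 to the far (unhidden) edge
W=np.array([ray(w,u,v,14)[:2] for u,v in c if v<c[:,1].min()+25])
from scipy.optimize import least_squares
print(least_squares(lambda o:np.hypot(*(W-o).T)-50,[656,-152],loss='soft_l1').x, len(W))
E
```

```text
[-3.14155389e+00 -1.27145275e-03  2.63569411e+00]
now tx 0.0007 ty -0.0010 | afterturn tx 0.0007 ty -0.0010 | tz 0.6134 az 0.0001 len 0 pos [ 656.5 -152.3  210.7] 151.0 t 43.6 op 0.663 F [ 0.1  0.3 -2. ]
[280.42587237 190.65624877] 240 [237. 147.] [324. 213.]
[ 656.89062849 -151.99946788] 85
```

Call:
{"name": "drive_tool", "arguments": {
  "rows": [
    [[0, 0, 0.15, 0, 0, 0, 0], [0, 0, 0.2, 0, 0, 0, 0], [0, 0, 0.16, 0, 0, 0, 0], [0, 0, 0.06, 0, 0, 0, 0], [0, 0, 0.03, 0, 0, 0, 0]]
  ]
}}

```text
t: 44.3
eef_pos: [657.4, -151.7, 61.5]
tcp_rot: [3.141, 0.0, 2.637]
ft_force: [-0.3, -0.8, 0.1]
opening: 0.662
grip_force: 30.0
```

Call:
{"name": "drive_tool", "arguments": {
  "rows": [
    [[0, 0, 0.01, 0, 0, 0, 0], [0, 0, 0, 0, 0, 0, 0]]
  ]
}}

```text
t: 44.55
eef_pos: [657.6, -152.2, 60.0]
tcp_rot: [3.141, 0.002, 2.636]
ft_force: [-0.0, -0.2, -2.0]
opening: 0.662
grip_force: 30.0
```

Call:
{"name": "drive_tool", "arguments": {
  "rows": [
    [[0.003, -0.002, 0.008, 0, 0, 0, 0], [0, 0, 0.002, 0, 0, 0, 0], [0, 0, 0, 0, 0, 0, 0]]
  ]
}}

```text
t: 44.92
eef_pos: [656.3, -152.3, 56.9]
tcp_rot: [3.141, 0.0, 2.636]
ft_force: [-1.5, 0.0, 3.8]
opening: 0.661
grip_force: 30.0
```

Call:
{"name": "drive_tool", "arguments": {
  "rows": [
    [[0, 0, 0, 0, 0, 0, 0.85], [0, 0, 0, 0, 0, 0, 0.85], [0, 0, 0, 0, 0, 0, 0.85], [0, 0, 0, 0, 0, 0, 0.85], [0, 0, 0, 0, 0, 0, 1]]
  ]
}}

```text
t: 45.55
eef_pos: [656.3, -152.2, 56.3]
tcp_rot: [3.141, -0.0, 2.636]
ft_force: [0.1, 0.8, -0.2]
opening: 0.908
grip_force: 0.0
```

Call:
{"name": "drive_tool", "arguments": {
  "rows": [
    [[0, 0, -0.05, 0, 0, 0, 1], [0, 0, -0.15, 0, 0, 0, 1], [0, 0, -0.2, 0, 0, 0, 1], [0, 0, -0.2, 0, 0, 0, 1], [0, 0, -0.05, 0, 0, 0, 1]]
  ]
}}

```text
t: 46.18
eef_pos: [657.1, -152.5, 223.4]
tcp_rot: [3.14, 0.006, 2.636]
ft_force: [-1.0, -0.1, -1.3]
opening: 1.0
grip_force: 0.0
```

Call:
{"name": "drive_tool", "arguments": {
  "rows": [
    [[0, 0, 0, 0, 0, 0, 1], [0, 0, 0, 0, 0, 0, 1]]
  ]
}}

```text
t: 46.42
eef_pos: [655.7, -152.1, 217.3]
tcp_rot: [-3.141, -0.002, 2.636]
ft_force: [-0.8, 0.2, -0.3]
opening: 1.003
grip_force: 0.0
```

```bash
python3 - <<'E'
from h import *
w=shot('wrist');s=shot('scene');t=shot('top')
for n,p in(('wrist',w),('scene',s),('top',t)):
  for o in('terracotta_pot','saucer','candle','white_pot','amber_bottle','brass_bell'):
    print(n,o,[(round(r['score'],2),toworld(p,r['at']).round(1).tolist()) for r in env.place_of(o,p)[:3]])
q=px(w,np.array([656,-152,65.]))
print('pot',rect(w,seg(w,(0,140,60),(10,255,255),q),65),'saucer',rect(w,seg(w,(93,80,40),(112,255,255),q),14))
a=cv2.resize(s['color'][60:320,180:440],(600,600),interpolation=cv2.INTER_CUBIC);b=w['color'][100:260,180:380]
a[0:160,400:600]=b
cv2.imwrite('pics/f.png',a)
E
```

```text
wrist terracotta_pot [(0.6, [654.5, -153.9, 7.2])]
wrist saucer []
wrist candle [(0.64, [627.0, 29.3, -3.5])]
wrist white_pot [(0.65, [725.9, 8.8, 4.6])]
wrist amber_bottle [(0.78, [500.6, -193.3, 2.1]), (0.35, [726.5, 6.9, 4.6])]
wrist brass_bell []
scene terracotta_pot [(0.55, [359.7, 276.5, 44.6])]
scene saucer [(0.59, [655.8, -153.1, 1.5])]
scene candle [(0.96, [618.8, 31.4, 0.8]), (0.72, [355.6, 273.2, 85.3]), (0.61, [650.9, 229.4, -1.7])]
scene white_pot [(0.74, [728.4, 8.6, -3.9])]
scene amber_bottle [(0.82, [499.9, -199.8, -2.6])]
scene brass_bell [(0.67, [505.7, 205.2, -2.0])]
top terracotta_pot [(0.22, [510.0, 208.1, -1.0])]
top saucer []
top candle [(0.71, [620.2, 29.0, 3.2]), (0.69, [355.4, 277.0, 88.9]), (0.62, [654.0, 226.5, -2.0])]
top white_pot [(0.65, [729.8, 11.5, 1.5])]
top amber_bottle []
top brass_bell [(0.63, [509.9, 208.5, 4.6])]
pot (array([ 655.8, -149. ]), array([58.8, 62.3]), np.float32(175.9)) saucer (array([ 656.9, -152.3]), array([99. , 99.5]), np.float32(15.2))
```

View pics/f.png

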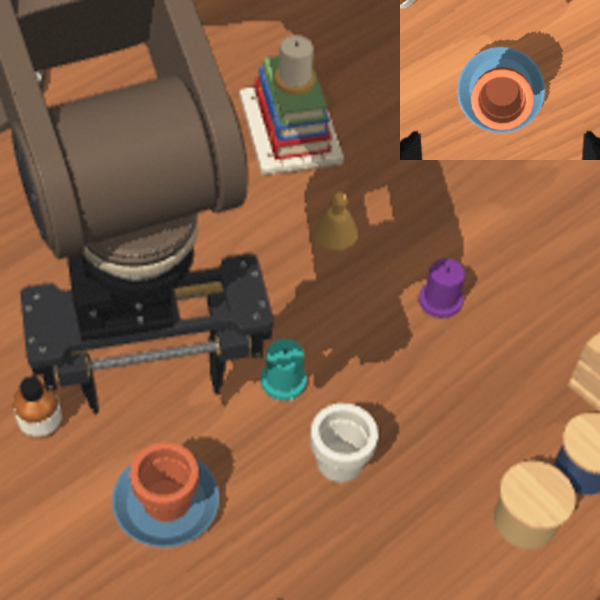

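Final view: the stack with the candle stands upright and aligned, and the terracotta pot sits in the saucer. The bell, white pot, bottle and coloured candles are undisturbed. Handing in.

```bash
python3 - <<'E'
from h import *
w=shot('wrist');print(px(w,np.array([656.3,-152.4,65.])))
print(env.job_done())
E
```

```text
[280.10619111 199.40966817]
the job is handed in; nothing more can be done
None
```

I handed the job in with no verdict returned; by camera, the three books and the candle are stacked on the riser and the terracotta pot stands in the blue saucer, all within about 3 mm of centre, and the white pot, bottle and bell are where they were.

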